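# Swing the water filter's spout over the mug and open its tap

### The arm

A 6-joint arm with a two-finger parallel gripper is mounted at the origin on a cart in front of the work surface, level with it; the furniture and walls round the work are solid. World frame = base frame: x ahead of the robot, y to its left, z up, the work surface at z = 0. Lengths are in m, angles in degrees, forces in N, time in s.
With the tool pointing down it reaches from about 0.35 to 0.8 m from the base axis. Payload 7.3 kg.
Tool frame: the origin (TCP) lies midway between the tips of the shut fingers; the grasp point (between the pads) lies 19 mm behind it; z points along the fingers, y is the line along which they close (so a half turn about z gives the same grasp; the last joint's range is limited). The gripper opens to 85 mm and grips with 20 to 120 N. Pads are 22 mm wide; open, the fingers measure 114 mm over their backs; the gripper's body (76 mm by 85 mm) begins 54 mm behind the grasp point. The pads swing forward as they close: fully open they stand 13 mm farther back than shut.
Start: joints at [58.499, 19.595, 87.324, -0, 73.075, -8.365], TCP at [0.206, 0.483, 0.231] pointing down, gripper open.
Joint ranges: [-145.02, 145.02], [-44.19, 115.74], [2.07, 154.8], [-57.11, 237.11], [16.16, 152.29], [-177.93, 177.93]. Speed limits (degrees/s): [147.25, 147.25, 180, 180, 180, 180].

### API

Orientations are given as a 3x3 rotation matrix whose columns are the frame's x, y, z axes.
In Python, from rig import r, snapshot, search_frame, masks_of gives the robot as it stands.
- The arm moves only by the tool jog_arm, never from a script. Its arguments are lists of equal length, an entry for each row: "jaw": the closure in counts, from 0 (fully open) to 255 (shut); "delta_pos": the shift along the tool's x, y, z in cm, a list of three; "spin": the turn about the tool's z in degrees. In form: {"jaw": [jaw, ...], "delta_pos": [[tx, ty, tz], ...], "spin": [spin, ...]}. A call has 1 to 12 rows; each row shifts and turns the commanded pose from where the row before left it, along the tool's axes as they then stand; what a row does not reach is not made up. A row lasts 1/12 s, in which the tool goes at most 41.7 mm and 7.16 degrees, less where a joint would pass 70% of its speed; a pose out of reach is approached as far as the arm can. A call with a gripper value outside its range is refused whole. The fingers move at their own pace and stop on an object; "force" is the grip in N (left out, the last holds). Time passes only in rows, so rows that do not move let the fingers close. It gives the time, the measured TCP pose, the force, the opening and the grip force at its end, in the units of the state.
- r.state(): the state, without advancing time (a new reading comes with each control period).
- snapshot(name): name is "side" or "top"; returns a dict with "color" (384x512x3 uint8, red, green, blue), "intrinsics" (3x3 intrinsics, pixels), "origin" and "orientation" of the camera in the world. Camera axes: x right, y up, looking along -z (the intrinsics and any distortion apply to the point x, -y, -z); pixel columns grow to the right and rows downward; lengths in m; the calibration is good to about 2 mm. A picture is of the moment at which its call begins. There is no depth.
- r.sign_off(): hands the job in; it is judged then, once.
Trained networks look in a picture, given as the dict that the camera call returned (one of the last four; its "shot" number tells which), for a name from the list of things; names that differ only in an ending like _2 or _b are one class to them, and where a whole thing is asked for, a point or a joint stands for the part that bears it (a point fixed in the world has none). Each returns a list of dicts, best first, with "score" (0 to 1); they miss things now and then, are a little off and sometimes report something else, mostly with a low value. They report only what shows in the picture. A call takes as long as a camera call. They do not tell look-alikes from the thing itself.
- search_frame(picture, query): "extent" ([centre column, centre row, width, height] in pixels, round what is visible of it).
- masks_of(picture, query): "region" (384x512 bool, what is visible of it) and "extent" ([centre column, centre row, width, height] in pixels, round what is visible of it).
The state is a dict: "time_s": time; "joint_pos": joint angles; "joint_velocities": joint speeds; "joint_torque": joint torques, N m; "eef_pos": TCP position; "eef_rot": TCP orientation; "wrist_force": force on the tool from outside, world axes, zero at the start; "wrist_torque": the same for the moment, N m; "gripper_width": opening from 0.0 (shut) to 1.0 (fully open); "grasp_force": force on a finger pad.
Only numpy, scipy, OpenCV 4.12 (cv2) and the standard library are available. Lean on these libraries where they do the work, as an engineer would, in place of code of your own. Each camera call takes 0.05 s, during which the arm holds its last target. There are 200 camera calls.

### The job

Get the countertop water filter ready to fill the mug: with one finger, push its swivel spout round until the outlet is over the middle of the mug, and only after that push the tap lever (the short flat arm at the filter's right end) out to the right (counter-clockwise from above), all the way to its stop. Leave the mug, the glass, the spice jar and the tin standing where they are: pinch and pick up nothing, and finish clear of everything with the spout still over the mug.

Things in the scene. Friction and masses are not known exactly. Their poses are not given: they have to be found in the camera images.
- filter: countertop water filter, a fixed white box 60 (x) x 220 (y) x 185 mm high; origin at the centre of its underside, its front faces along its own -x, its own +y is to the left as the robot sees it, z up. Two round steel collars on its top: the spout turns on the left one (own y = +70 mm), the tap lever on the right one (own y = -80 mm). The mug and the glass stand in front of it, one ahead of the middle and one off its left end, either way round
- spout_pivot (a point): point on the spout's vertical turning axis, at the height of its tube's centre line (215 mm above the worktop). The spout is a level steel tube 15 mm thick, reaching 140 mm from the axis, with a hub of 14 mm radius on the axis and an outlet bent straight down at the end (19 mm thick, down to 163 mm above the worktop)
- spout (a joint): angle of the swivel spout, rad: 0 = the spout points straight along the filter's own -x (to its front); positive = turned to the filter's own +y (left), clockwise from above; range -1.1 to 1.3. So the spout points along (-cos q, sin q) in the filter's own x, y. Stiff swivel: it stays where it is left, about 1.2 N at 100 mm from the axis turns it
- spout_outlet (a point): centre of the outlet's lower mouth, 140 mm from the spout's axis, 163 mm above the worktop; turns with the spout
- lever_pivot (a point): point on the tap lever's vertical turning axis, 236 mm above the worktop. The lever is a level flat steel bar 13 mm wide, 232 to 242 mm above the worktop, reaching 82 mm from the axis, with a hub of 14 mm radius on the axis and a round knob 17 mm in diameter at its end
- tap_lever (a joint): angle of the tap lever, rad: 0 = shut, pointing along the filter's own -x (to its front); grows to 1.571 = fully open at its stop, pointing along the filter's own -y (right). So it points along (-cos q, -sin q) in the filter's own x, y. It stays where it is left; about 1 N at 55 mm from the axis turns it
- lever_tip (a point): outer end of the tap lever, 82 mm from its axis; turns with it
- mug: loose white mug with a dotted pattern and a handle, 93 mm high, cup 92 mm across the rim; origin on the worktop, 17 mm from the cup's centre toward the handle, which points along the mug's own -y; z up
- mug_mouth (a point): centre of the mug's open mouth, level with its rim, 93 mm above the worktop
- glass: loose plain drinking glass, 66 mm across and 106 mm high; origin at the centre of its underside, z up
- spice_jar: loose spice jar with a green cap, 46 mm across and 106 mm high, to the right of the filter; origin at the centre of its underside, z up
- tin: loose food tin, 75 mm across and 58 mm high, to the right of the filter; origin at the centre of its underside, z up
Not all that is in view belongs to the job. Leave any green look-alike of the tin alone.

How it is judged:
By the outcome, as a careful person would: the job done as asked, in the order asked, and still so for the second after the job is handed in, with the robot touching nothing.
It also fails if it takes over 64 s, if anything falls off the work surface, if the arm or the gripper's body presses on something with over 40 N, if the wrist force passes 120 N, or if a joint passes its speed limit or range.

## Working session

There is one attempt and no reset: what is moved stays moved. The work goes in short steps, Python scripts to look and compute and a tool call to move; the robot and the scene stay as the last step left them, time stands still between calls to the robot, and variables do not carry over. Pictures are saved under pics/ and viewed, at most 10 in all, crops included, and the job is handed in when it is done.

Besides the shell and the picture viewer there is one more tool, called after ">>>" as name([rows], argument=value, ...), one row to a line, values as JSON. jog_arm: Moves the arm, as the interface text tells. Its arguments: {"type":"object","properties":{"jaw":{"type":"array","items":{"type":"number"}},"delta_pos":{"type":"array","items":{"type":"array","items":{"type":"number"}}},"spin":{"type":"array","items":{"type":"number"}},"force":{"type":"number"}},"required":["jaw","delta_pos","spin"]}

```bash
mkdir -p pics; python3 - <<'E'
from rig import r,snapshot,search_frame,masks_of
import cv2,numpy as np
s=r.state();print(s['time_s'],s['eef_pos'],s['eef_rot'],s['gripper_width'])
for n in ['top','side']:
    p=snapshot(n);cv2.imwrite(f'pics/{n}0.png',cv2.resize(p['color'][:,:,::-1],(768,576)))
    print(n,p['origin'],p['orientation'],p['intrinsics'],[k for k in p])
    for q in ['filter','spout','spout_outlet','tap_lever','lever_tip','mug','glass','spice_jar','tin']:
        print(q,[(np.round(d['extent'],1).tolist(),round(d['score'],2)) for d in search_frame(p,q)][:4])
E
```

```text
0.0 [0.206045   0.48243425 0.23065177] [[-9.19577739e-01  3.92907332e-01 -7.81600834e-04]
 [ 3.92908056e-01  9.19576826e-01 -1.31159709e-03]
 [ 2.03405903e-04 -1.51321275e-03 -9.99998834e-01]] 1.0006251941619273
top [ 0.32972914 -0.14400481  1.41656022] [[ 0.02155896  0.99381495 -0.10893597]
 [-0.99933449  0.02462816  0.02690774]
 [ 0.02942421  0.10828337  0.99368452]] [[440.75788817   0.         254.80562118]
 [  0.         440.75788817 200.08472621]
 [  0.           0.           1.        ]] ['color', 'intrinsics', 'origin', 'orientation', 'shot']
filter [([227.6, 199.6, 75.9, 68.7], 0.97)]
spout [([199.9, 203.9, 17.1, 59.7], 0.54)]
spout_outlet [([198.1, 203.8, 15.2, 62.7], 0.88)]
tap_lever [([256.9, 185.3, 12.4, 32.6], 0.46)]
lever_tip [([257.4, 186.7, 8.1, 34.3], 0.71), ([230.4, 198.1, 75.8, 67.0], 0.3)]
mug [([174.0, 218.6, 29.2, 42.0], 0.66), ([258.3, 186.1, 9.0, 34.7], 0.57)]
glass [([241.2, 222.2, 21.8, 18.9], 0.59)]
spice_jar [([313.7, 209.8, 20.2, 19.3], 0.53)]
tin [([274.6, 221.9, 23.7, 23.1], 0.75), ([341.6, 225.2, 22.7, 18.7], 0.7)]
side [ 0.43626567 -1.27779943  0.9514695 ] [[ 0.99987458 -0.01477131 -0.00571221]
 [ 0.00393893  0.58128824 -0.81368818]
 [ 0.01533968  0.81356363  0.58127352]] [[460.57757208   0.         257.51048862]
 [  0.         460.57757208 189.20270438]
 [  0.           0.           1.        ]] ['color', 'intrinsics', 'origin', 'orientation', 'shot']
filter []
spout [([258.8, 154.3, 53.9, 16.0], 0.61)]
spout_outlet [([260.9, 151.3, 54.1, 15.5], 0.87), ([251.4, 176.2, 31.9, 31.5], 0.29)]
tap_lever [([277.0, 170.3, 29.3, 11.5], 0.73), ([266.4, 189.9, 65.7, 90.4], 0.55)]
lever_tip [([278.8, 170.3, 33.3, 9.8], 0.74)]
mug [([254.1, 175.1, 24.3, 33.7], 0.88)]
glass [([246.1, 211.2, 20.8, 32.7], 0.95)]
spice_jar [([260.4, 261.8, 17.2, 36.1], 0.61)]
tin [([250.8, 242.2, 21.1, 29.0], 0.93), ([241.4, 294.1, 30.9, 43.1], 0.68)]
```

View pics/top0.png

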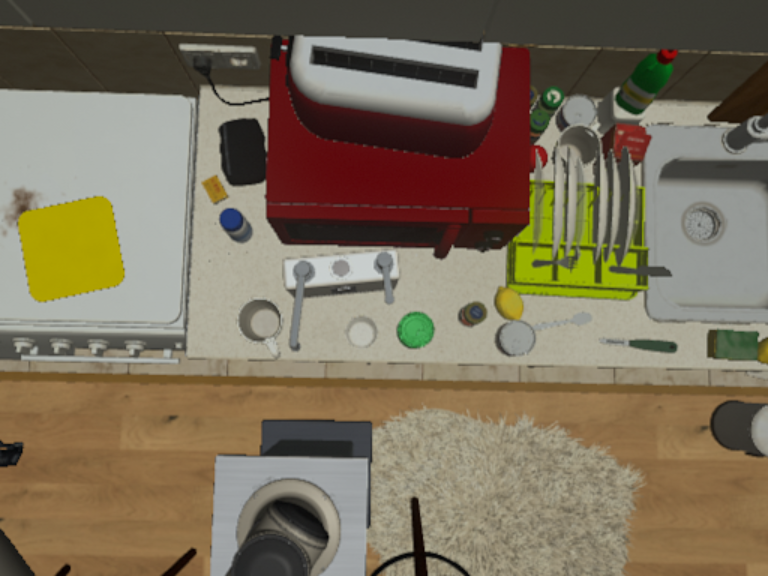

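View pics/side0.png

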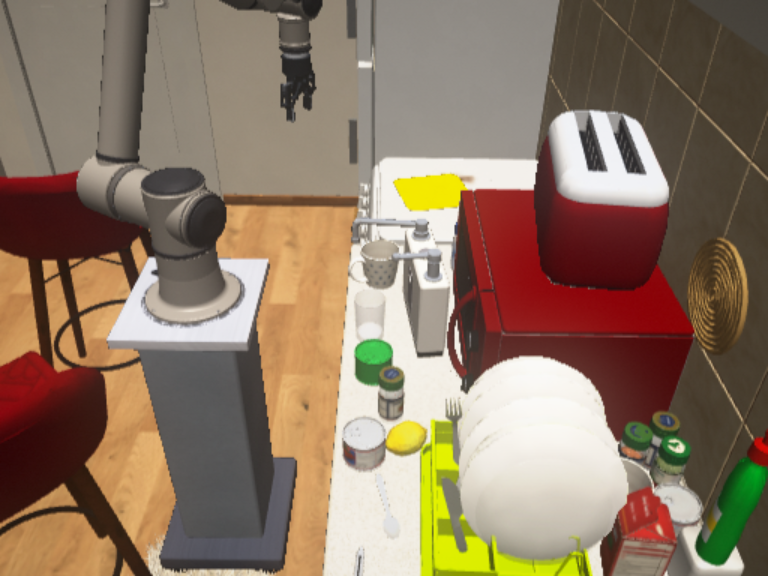

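Top view (768-px scale): the mug is at (262,318), left of the spout, and the glass at (361,333). The spout hub is at (303,268) with its end at (294,345). The lever hub is at (385,261) with its knob at (389,298).

Possible confusions:
- **Tin:** the green tin at (415,330) is a look-alike; the real tin is the grey one at (516,338).
- **Mug or glass:** the mug is the patterned one with a handle at (262,318); the white glass is at (361,333).
- **Spout or lever:** the spout is the long arm on the left, the lever the short one on the right.

Next is a close crop to check these.

```bash
cat > h.py <<'E'
import numpy as np,cv2
from rig import r,snapshot,search_frame,masks_of
def onplane(p,u,v,z):
    K=p['intrinsics'];d=np.array([(u-K[0,2])/K[0,0],-(v-K[1,2])/K[1,1],-1.]);d=p['orientation']@d
    o=np.array(p['origin']);return (o+d*(z-o[2])/d[2])
def proj(p,X):
    c=p['orientation'].T@(np.array(X)-p['origin']);K=p['intrinsics']
    return np.array([K[0,2]+K[0,0]*c[0]/-c[2],K[1,2]-K[1,1]*c[1]/-c[2]])
E
python3 - <<'E'
from h import *
p=snapshot('top')
c=p['color'][160:245,150:285,::-1];cv2.imwrite('pics/crop1.png',cv2.resize(c,None,fx=5.9,fy=5.9,interpolation=cv2.INTER_CUBIC))
q=snapshot('side')
c=q['color'][125:245,210:320,::-1];cv2.imwrite('pics/crop2.png',cv2.resize(c,None,fx=5,fy=5,interpolation=cv2.INTER_CUBIC))
for n,u,v,z in [('spouthub',202,178.7,.225),('leverhub',256.7,174,.242),('spoutend',196,230,.222),('levertip',259.3,198,.242),('mug',174,212.7,.093),('glass',240.7,222,.08),('gtin',277,220,.058)]: print(n,onplane(p,u,v,z))
for n in ['spout','tap_lever','mug','glass','filter']:
    for pp in (p,q):
        m=masks_of(pp,n)
        if m: print(n,m[0]['score'],m[0]['extent'],cv2.minAreaRect(np.argwhere(m[0]['region'])[:,::-1].astype(np.float32)))
E
```

```text
spouthub [ 0.51540343 -0.03107323  0.225     ]
leverhub [ 0.5294385  -0.17939732  0.242     ]
spoutend [ 0.37561996 -0.01949072  0.222     ]
levertip [ 0.4644204  -0.18775352  0.242     ]
mug [0.4308126  0.06149182 0.093     ]
glass [ 0.40836052 -0.13885976  0.08      ]
gtin [ 0.41845204 -0.25074725  0.058     ]
spout 0.9 [200.4, 203.6, 16.8, 59.5] ((198.4794464111328, 204.44522094726562), (8.479467391967773, 57.5242919921875), 6.009006023406982)
spout 0.52 [259.9, 155.7, 49.5, 17.8] ((258.8137512207031, 150.05413818359375), (16.40591812133789, 52.64458084106445), 80.13418579101562)
tap_lever 0.67 [257.1, 185.8, 11.1, 32.5] ((255.94313049316406, 185.0214385986328), (32.245391845703125, 9.108651161193848), 87.79740142822266)
tap_lever 0.7 [278.8, 170.7, 33.0, 11.4] ((277.5, 170.5), (9.0, 31.0), 90.0)
mug 0.78 [173.2, 217.2, 27.6, 38.3] ((172.5, 218.0), (40.0, 29.0), 90.0)
mug 0.61 [251.0, 177.4, 32.2, 30.9] ((248.6829376220703, 175.35365295410156), (32.79816818237305, 33.0190315246582), 6.34019136428833)
glass 0.61 [242.6, 222.4, 22.1, 22.3] ((240.50001525878906, 221.00001525878906), (20.50609588623047, 21.920310974121094), 45.0)
glass 0.59 [248.1, 210.2, 20.0, 30.8] ((246.0, 208.5), (33.0, 20.0), 90.0)
filter 0.97 [225.9, 198.4, 75.9, 67.4] ((228.76235961914062, 199.62376403808594), (62.09031295776367, 77.6128921508789), 84.2894058227539)
filter 0.9 [265.1, 192.8, 65.3, 93.7] ((277.1307678222656, 184.85385131835938), (107.2900390625, 51.22634506225586), 60.2551155090332)
```

View pics/crop1.png

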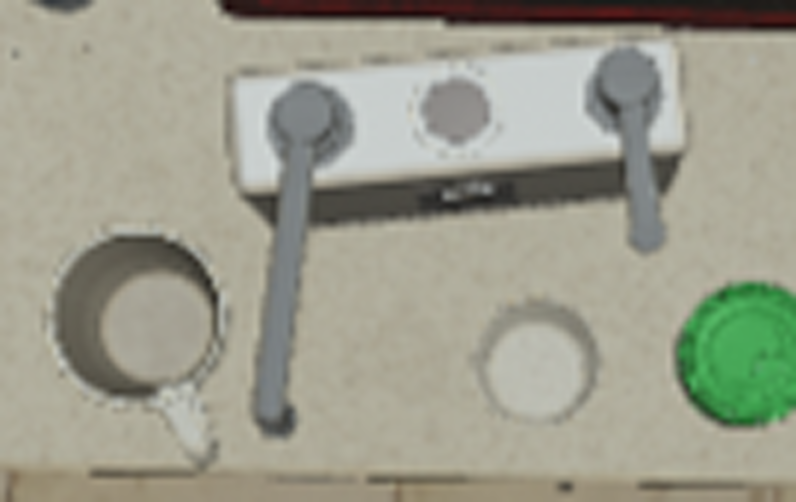

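View pics/crop2.png

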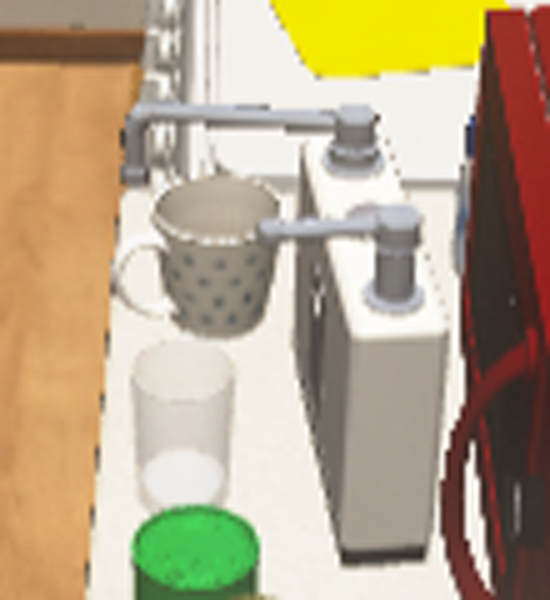

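The crops confirm the mug (handle toward the robot), the long spout and short lever, and the glass ahead of the middle. Next I fit the filter pose to the clicked points.

```bash
cat > fit.py <<'E'
from h import *
from scipy.optimize import least_squares
p=snapshot('top');q=snapshot('side')
T=lambda x,y:(150+x/5.9-.4,160+y/5.9-.4); S=lambda x,y:(210+x/5-.4,125+y/5-.4)
def W(a,loc):
    c,s=np.cos(a[2]),np.sin(a[2]);return np.array([a[0]+c*loc[0]-s*loc[1],a[1]+s*loc[0]+c*loc[1],loc[2]])
def pts(a):
    x,y,th,qs,ql,hs,hl=a
    so=lambda d,z:W(a,(-d*np.cos(qs),.07+d*np.sin(qs),z)); lo=lambda d,z:W(a,(-d*np.cos(ql),-.08-d*np.sin(ql),z))
    b=lambda i,j,z=.185:W(a,(i*.03,j*.11,z))
    return [(p,T(302,110),so(0,hs)),(p,T(628,75),lo(0,hl)),(p,T(646,238),lo(.074,.244)),(p,T(268,412),so(.140,.222)),
     (p,T(234,76),b(1,1)),(p,T(676,38),b(1,-1)),(p,T(685,152),b(-1,-1)),(p,T(240,192),b(-1,1)),
     (q,S(352,337),b(-1,-1)),(q,S(447,330),b(1,-1)),(q,S(345,558),b(-1,-1,0)),(q,S(427,556),b(1,-1,0)),
     (q,S(357,108),so(0,hs)),(q,S(398,212),lo(0,hl)),(q,S(266,230),lo(.074,.237)),(q,S(133,176),so(.140,.163))]
f=lambda a:np.concatenate([proj(c,X)-uv for c,uv,X in pts(a)])
R=least_squares(f,[.52,-.1,-.05,.0,0,.225,.242],loss='soft_l1');a=R.x
if __name__=='__main__':
    print(np.round(a,4));print(np.round(f(a).reshape(-1,2),1).tolist())
    print('spiv',W(a,(0,.07,.215)),'lpiv',W(a,(0,-.08,.236)))
    # mug mouth from both
    m1=onplane(p,*T(137,319),.093);m2=onplane(q,*S(217,210),.093);print('mug',m1,m2)
    print('glass',onplane(p,*T(538,360),.106),onplane(q,*S(185,362),.106),onplane(p,*T(537,372),0),'tin',onplane(p,*T(750,352),.058))
E
python3 fit.py
```

```text
[ 0.5234 -0.0979  0.1135  0.2006  0.0161  0.2257  0.2447]
[[0.2, 0.3], [-0.0, 0.4], [-0.1, -0.1], [-0.2, 0.4], [-2.0, -0.9], [0.7, -1.1], [1.2, 0.5], [-1.4, 0.5], [-0.7, -1.3], [1.0, -1.0], [-1.8, 3.1], [0.9, 2.3], [-0.1, -0.1], [-0.1, -0.1], [0.4, 0.1], [0.4, 0.6]]
spiv [ 0.51551237 -0.02839061  0.215     ] lpiv [ 0.53249942 -0.17742564  0.236     ]
mug [0.42782345 0.0648868  0.093     ] [0.4286487  0.05735244 0.093     ]
glass [ 0.41095143 -0.13911373  0.106     ] [ 0.41109874 -0.13648592  0.106     ] [ 0.410969   -0.13833752  0.        ] tin [ 0.42071843 -0.24983909  0.058     ]
```

```bash
python3 - <<'E'
from fit import *
def tri(u1,v1,u2,v2):
    g=lambda X:np.r_[proj(p,X)-(u1,v1),proj(q,X)-(u2,v2)]
    s=least_squares(g,[.6,-.2,.2]);return np.round(s.x,3),round(s.cost,2)
print('mw corner',tri(528/1.5,221/1.5,503/1.5,333/1.5),tri(528/1.5,208/1.5,503/1.5,333/1.5))
for z in (0,.15,.25,.3): print(z,'handle low',onplane(p,440/1.5,256/1.5,z),'mwfront',onplane(p,400/1.5,212/1.5,z))
Rt=r.state()['eef_rot'];M=np.array(Rt)
cur=np.array(r.state()['eef_pos'])
sp=W(a,(0,.07,0))[:2];lp=W(a,(0,-.08,0))[:2]
def t(A,B): return np.round(M.T@(np.array(B)-A)*100,2)
mug=np.array([.428,.063]);d=mug-sp;qm=np.pi-np.arctan2(d[1],d[0])+a[2];print('target q',qm,'dist',np.hypot(*d))
P=[cur,np.r_[.206,.482,.30],np.r_[.414,-.075,.30],np.r_[.414,-.075,.195]]
for qs in np.arange(a[3],1.02,.08):
    al=np.pi-qs+a[2];u=np.array([np.cos(al),np.sin(al)]);n=np.array([u[1],-u[0]])  # n: leftward
    n=n if n[1]>0 else -n
    ty=M[:2,1];tx=M[:2,0];sup=14.5*abs(n@ty)+11*abs(n@tx)
    X=sp+.098*u-n*(.0075+sup/1000);P.append(np.r_[X,.195]);print('q',round(qs,3),np.round(X,3),round(sup,1))
for A,B in zip(P,P[1:]): print(np.round(B,3),t(A,B))
E
```

```text
mw corner (array([ 0.619, -0.436,  0.256]), np.float64(16.91)) (array([ 0.629, -0.435,  0.257]), np.float64(0.25))
0 handle low [ 0.58478572 -0.30614818  0.        ] mwfront [ 0.68006633 -0.21714142  0.        ]
0.15 handle low [ 0.5577777  -0.28897877  0.15      ] mwfront [ 0.64296902 -0.20939696  0.15      ]
0.25 handle low [ 0.53977235 -0.27753249  0.25      ] mwfront [ 0.61823748 -0.20423399  0.25      ]
0.3 handle low [ 0.53076968 -0.27180936  0.3       ] mwfront [ 0.6058717 -0.2016525  0.3      ]
target q 0.920563082065119 dist 0.12653323654015763
q 0.201 [ 0.416 -0.044] 17.2
q 0.281 [ 0.415 -0.036] 16.7
q 0.361 [ 0.415 -0.027] 16.0
q 0.441 [ 0.415 -0.018] 15.3
q 0.521 [ 0.417 -0.01 ] 14.5
q 0.601 [ 0.418 -0.003] 15.4
q 0.681 [0.42  0.004] 16.1
q 0.761 [0.423 0.011] 16.7
q 0.841 [0.426 0.018] 17.2
q 0.921 [0.43  0.025] 17.7
q 1.001 [0.434 0.032] 18.0
[0.206 0.482 0.3  ] [-0.01 -0.09 -6.87]
[ 0.414 -0.075  0.3  ] [-4.101e+01 -4.305e+01 -1.000e-02]
[ 0.414 -0.075  0.195] [-0.  -0.  10.5]
[ 0.416 -0.044  0.195] [1.04 2.88 0.  ]
[ 0.415 -0.036  0.195] [0.42 0.75 0.  ]
[ 0.415 -0.027  0.195] [0.35 0.79 0.  ]
[ 0.415 -0.018  0.195] [0.28 0.83 0.  ]
[ 0.417 -0.01   0.195] [0.21 0.85 0.  ]
[ 0.418 -0.003  0.195] [0.15 0.71 0.  ]
[0.42  0.004 0.195] [0.1  0.73 0.  ]
[0.423 0.011 0.195] [0.04 0.74 0.  ]
[0.426 0.018 0.195] [-0.02  0.76  0.  ]
[0.43  0.025 0.195] [-0.08  0.77  0.  ]
[0.434 0.032 0.195] [-0.14  0.77  0.  ]
```

>>> jog_arm([
  [0,0,-3.5],
  [0,0,-3.5],
  [-2.28,-2.39,0],
  [-2.28,-2.39,0],
  [-2.28,-2.39,0],
  [-2.28,-2.39,0],
  [-2.28,-2.39,0],
  [-2.28,-2.39,0],
  [-2.28,-2.39,0],
  [-2.28,-2.39,0],
  [-2.28,-2.39,0],
  [-2.28,-2.39,0],
], jaw=[255,255,255,255,255,255,255,255,255,255,255,255], spin=[0,0,0,0,0,0,0,0,0,0,0,0])

```text
time_s: 2.8
eef_pos: [0.3221, 0.1719, 0.3015]
eef_rot: [[-0.92, 0.393, 0.001], [0.393, 0.92, 0.0], [-0.001, 0.001, -1.0]]
wrist_force: [0.9, -0.3, 0.7]
gripper_width: -0.0
grasp_force: 0.0
```

>>> jog_arm([
  [-2.28,-2.39,0],
  [-2.28,-2.39,0],
  [-2.28,-2.39,0],
  [-2.28,-2.39,0],
  [-2.28,-2.39,0],
  [-2.28,-2.39,0],
  [-2.28,-2.39,0],
  [-2.28,-2.39,0],
  [0,0,0],
], jaw=[255,255,255,255,255,255,255,255,255], spin=[0,0,0,0,0,0,0,0,0])

```text
time_s: 3.55
eef_pos: [0.4162, -0.0787, 0.301]
eef_rot: [[-0.918, 0.397, 0.001], [0.397, 0.918, -0.002], [-0.001, -0.002, -1.0]]
wrist_force: [-0.4, -0.2, -0.1]
gripper_width: 0.003
grasp_force: 0.0
```

>>> jog_arm([
  [0,0,3.5],
  [0,0,3.5],
  [0,0,3.5],
  [0,0,0],
  [0.46,1.06,0],
  [0.46,1.06,0],
  [0.46,1.06,0],
  [0.42,0.75,0],
  [0.35,0.79,0],
  [0.28,0.83,0],
  [0.21,0.85,0],
  [0,0,0],
], jaw=[255,255,255,255,255,255,255,255,255,255,255,255], spin=[0,0,0,0,0,0,0,0,0,0,0,0])

```text
time_s: 4.55
eef_pos: [0.4156, -0.0034, 0.1966]
eef_rot: [[-0.92, 0.392, 0.0], [0.392, 0.92, 0.001], [0.0, 0.001, -1.0]]
wrist_force: [1.1, -0.5, -0.4]
gripper_width: -0.003
grasp_force: 0.0
```

>>> jog_arm([
  [0.15,0.71,0],
  [0.1,0.73,0],
  [0.04,0.74,0],
  [0,0,0],
], jaw=[255,255,255,255], spin=[0,0,0,0])

```text
time_s: 4.88
eef_pos: [0.4217, 0.0175, 0.1962]
eef_rot: [[-0.92, 0.392, -0.0], [0.392, 0.92, 0.001], [0.0, 0.001, -1.0]]
wrist_force: [-0.6, -0.9, -0.1]
gripper_width: 0.0
grasp_force: 0.0
```

```bash
python3 - <<'E'
from h import *
p=snapshot('top');q=snapshot('side')
A=cv2.resize(p['color'][160:245,150:285,::-1],None,fx=5.9,fy=5.9,interpolation=cv2.INTER_CUBIC)
cv2.imwrite('pics/crop3.png',A)
for c in(p,q):
  for n in('spout','mug'):
    m=masks_of(c,n);print(n,[(d['score'],d['extent']) for d in m[:2]])
E
```

```text
spout [(0.43, [202.3, 178.7, 14.3, 11.6])]
mug [(0.56, [169.2, 225.1, 12.6, 6.9])]
spout [(0.79, [265.2, 147.5, 41.6, 16.4]), (0.28, [276.7, 170.8, 33.2, 11.9])]
mug [(0.62, [251.0, 176.6, 31.2, 32.2])]
```

View pics/crop3.png

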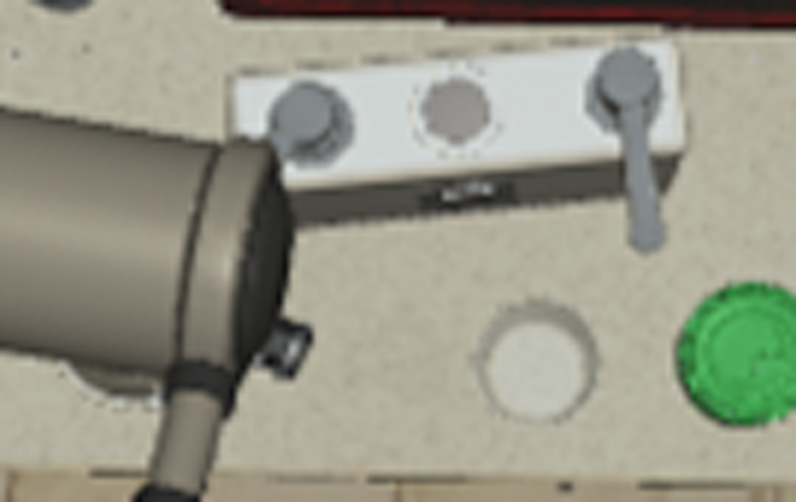

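The wrist hides the spout from above, so I'll back off and look.

>>> jog_arm([
  [-0.5,-2,0],
  [-1,-3,0],
  [-1,-3,-2],
  [-1,-3,-3],
  [-1,-3,-3],
  [-1,-3,0],
  [-1,-3,0],
  [0,0,0],
], jaw=[255,255,255,255,255,255,255,255], spin=[0,0,0,0,0,0,0,0])

```text
time_s: 5.85
eef_pos: [0.4024, -0.1951, 0.274]
eef_rot: [[-0.918, 0.397, 0.001], [0.397, 0.918, -0.003], [-0.002, -0.002, -1.0]]
wrist_force: [-0.1, 0.7, -0.7]
gripper_width: 0.001
grasp_force: 0.0
```

```bash
python3 - <<'E'
from h import *
p=snapshot('top');q=snapshot('side')
A=cv2.resize(p['color'][160:245,150:235,::-1],None,fx=5.9,fy=5.9,interpolation=cv2.INTER_CUBIC)
B=cv2.resize(q['color'][125:210,210:260,::-1],None,fx=5.9,fy=5.9,interpolation=cv2.INTER_CUBIC)
cv2.imwrite('pics/crop4.png',np.hstack([A,B]))
for c in(p,q):
  for n in('spout','mug'):
    m=masks_of(c,n);print(n,[(d['score'],d['extent']) for d in m[:2]])
E
```

```text
spout [(0.65, [188.3, 197.1, 45.8, 46.2])]
mug [(0.69, [171.6, 217.8, 28.2, 40.4])]
spout [(0.65, [269.5, 144.9, 30.3, 15.8]), (0.38, [276.8, 168.0, 32.9, 7.0])]
mug [(0.78, [254.6, 175.4, 21.4, 29.1])]
```

View pics/crop4.png

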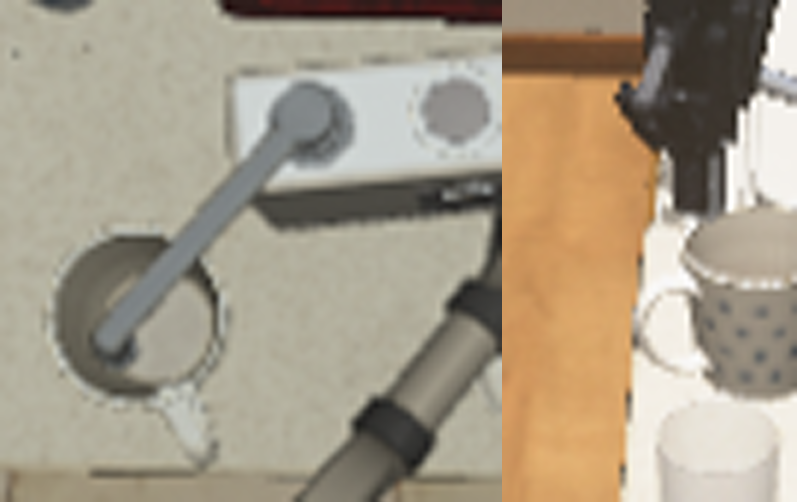

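```bash
python3 - <<'E'
from h import *
p=snapshot('top');T=lambda x,y:(150+x/5.9-.4,160+y/5.9-.4)
e=onplane(p,*T(107,339),.222);m=onplane(p,*T(137,319),.093);h=onplane(p,*T(302,112),.2257);mid=onplane(p,*T(200,232),.222)
a=.1135
for n,x,o in(('end',e,h),('mug',m,h),('mid',mid,h),('end-fit',e,np.array([.5155,-.0284,0])),('mug-fit',m,np.array([.5155,-.0284,0]))):
    d=(x-o)[:2];print(n,x,np.hypot(*d),np.pi-np.arctan2(d[1],d[0])+a)
mk=masks_of(p,'mug')[0]
print([ (n,[ (d['score'],d['extent']) for d in search_frame(p,n)[:2]]) for n in('spout_outlet','mug_mouth')])
for k in range(0):pass
q=.85
for q in(.85,.9,.95):
    X=np.array([.5155+.14*np.cos(np.pi-q+a),-.0284+.14*np.sin(np.pi-q+a),.163]);print(q,X,(proj(p,X)-(150,160)+.4)*5.9)
E
```

```text
end [0.40876625 0.05780307 0.222     ] 0.13686592778000803 0.7895348392860936
mug [0.42782345 0.0648868  0.093     ] 0.1276310151559592 0.9266860255908015
mid [0.45906299 0.01735833 0.222     ] 0.07232502581100228 0.7884508228407786
end-fit [0.40876625 0.05780307 0.222     ] 0.13719716675383878 0.7928856763344382
mug-fit [0.42782345 0.0648868  0.093     ] 0.12802189215911658 0.929890367651918
[('spout_outlet', [(0.69, [187.7, 199.4, 44.2, 50.2]), (0.19, [173.3, 218.1, 28.3, 40.9])]), ('mug_mouth', [(0.56, [176.4, 219.3, 28.6, 41.0])])]
0.85 [0.41178463 0.06563788 0.163     ] [111.38159782 340.94441224]
0.9 [0.41661419 0.07070397 0.163     ] [101.21924198 330.66236229]
0.95 [0.4216909  0.07552234 0.163     ] [ 91.6036338  319.88611673]
```

>>> jog_arm([
  [1.0,2.75,0],
  [1.0,2.75,0],
  [1.0,2.75,0],
  [1.0,2.75,0],
  [1.0,2.75,0],
  [1.0,2.75,0],
  [0,0,3.9],
  [0,0,3.9],
  [0,0,0],
], jaw=[255,255,255,255,255,255,255,255,255], spin=[0,0,0,0,0,0,0,0,0])

```text
time_s: 7.1
eef_pos: [0.4084, -0.0132, 0.1905]
eef_rot: [[-0.92, 0.391, -0.011], [0.391, 0.92, 0.003], [0.011, -0.002, -1.0]]
wrist_force: [-1.4, 0.6, -0.5]
gripper_width: -0.004
grasp_force: 0.0
```

>>> jog_arm([
  [0,0,0],
], jaw=[255], spin=[0])

```text
time_s: 7.18
eef_pos: [0.4116, -0.0145, 0.1952]
eef_rot: [[-0.92, 0.392, -0.004], [0.392, 0.92, 0.001], [0.004, -0.001, -1.0]]
wrist_force: [0.7, 0.1, 0.9]
gripper_width: 0.001
grasp_force: 0.0
```

>>> jog_arm([
  [0,0.75,0],
  [0,0.75,0],
  [0,0.75,0],
  [-0.05,0.75,0],
  [-0.05,0.75,0],
  [-0.05,0.75,0],
  [0,0,0],
  [0,0,0],
], jaw=[255,255,255,255,255,255,255,255], spin=[0,0,0,0,0,0,0,0])

```text
time_s: 7.85
eef_pos: [0.4316, 0.0263, 0.1956]
eef_rot: [[-0.92, 0.392, -0.0], [0.392, 0.92, 0.0], [0.0, 0.0, -1.0]]
wrist_force: [-0.3, -0.2, 0.4]
gripper_width: -0.001
grasp_force: 0.0
```

>>> jog_arm([
  [-0.5,-2,0],
  [-1,-3,0],
  [-1,-3,-2],
  [-1,-3,-3],
  [-1,-3,-3],
  [-1,-3,0],
  [-1,-3,0],
  [0,0,0],
  [0,0,0],
], jaw=[255,255,255,255,255,255,255,255,255], spin=[0,0,0,0,0,0,0,0,0])

```text
time_s: 8.6
eef_pos: [0.4124, -0.182, 0.2727]
eef_rot: [[-0.918, 0.396, -0.001], [0.396, 0.918, 0.001], [0.001, 0.001, -1.0]]
wrist_force: [-0.5, 0.2, 0.8]
gripper_width: 0.002
grasp_force: 0.0
```

```bash
python3 - <<'E'
from h import *
p=snapshot('top')
A=cv2.resize(p['color'][160:245,150:285,::-1],None,fx=5.9,fy=5.9,interpolation=cv2.INTER_CUBIC)
cv2.imwrite('pics/crop5.png',A)
E
```

```text
(no output)
```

View pics/crop5.png

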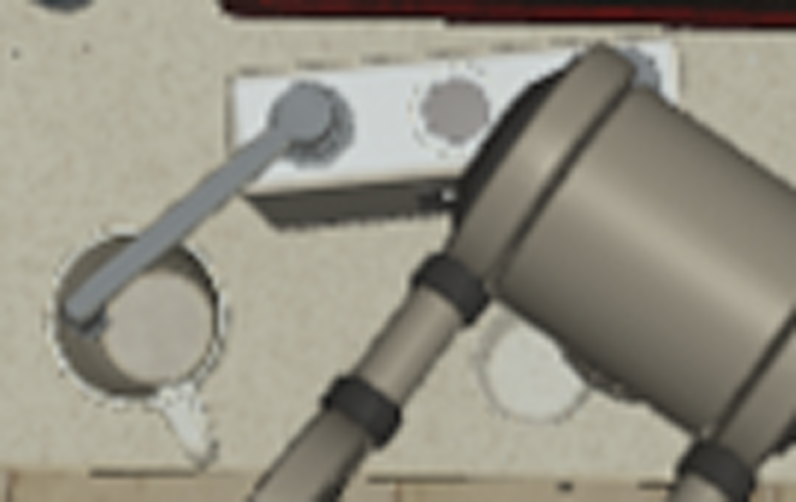

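```bash
python3 - <<'E'
from h import *
p=snapshot('top');T=lambda x,y:(150+x/5.9-.4,160+y/5.9-.4)
h=np.array([.5155,-.0284,0])
for x,y in((78,308),(128,263),(178,221)):
    e=onplane(p,*T(x,y),.222);d=(e-h)[:2];print(e,np.hypot(*d),np.pi-np.arctan2(d[1],d[0])+.1135)
print('mouth',onplane(p,*T(94,320),.163),'mug top',onplane(p,*T(137,319),.093))
q=.93;X=h[:2]+.14*np.array([np.cos(np.pi-q+.1135),np.sin(np.pi-q+.1135)]);print(X)
# mug from side: rim ellipse extents + projected circle check
s=snapshot('side')
t=np.linspace(0,2*np.pi,60)
for my in(.058,.061,.065):
  for c,o,k in((p,(150,160),5.9),(s,(210,125),5)):
    P=np.array([proj(c,(.428+.046*np.cos(i),my+.046*np.sin(i),.093)) for i in t]);P=(P-o+.4)*k
    print(my,P.min(0).round(),P.max(0).round())
E
```

```text
[0.42266972 0.07162335 0.222     ] 0.13646293081436253 0.9361789191439901
[0.44392947 0.04971142 0.222     ] 0.10594212853188424 0.9425689368456042
[0.46390383 0.02763684 0.222     ] 0.07617278349396157 0.9401322829480455
mouth [0.42166339 0.07437497 0.163     ] mug top [0.42782345 0.0648868  0.093     ]
[0.41963136 0.0736255 ]
0.058 [ 60. 229.] [242. 410.]
0.058 [149. 174.] [283. 246.]
0.061 [ 54. 229.] [236. 410.]
0.061 [149. 172.] [283. 244.]
0.065 [ 46. 229.] [228. 409.]
0.065 [150. 169.] [283. 241.]
```

```bash
python3 - <<'E'
from h import *
s=r.state();cur=np.array(s['eef_pos']);M=np.array([[-.9195,.393,0],[.393,.9195,0],[0,0,-1]])
lp=np.array([.5325,-.1774]);th=.1135
P=[cur,np.r_[.450,-.130,.2727],np.r_[.468,-.145,.222]]
for q in np.r_[.016,np.arange(.12,1.58,.12),1.571]:
    al=np.pi+q+th;u=np.array([np.cos(al),np.sin(al)]);n=np.array([-u[1],u[0]])
    sup=.0145*abs(n@M[:2,1])+.011*abs(n@M[:2,0])
    # finger corner sticking out: centre at tangential radius .055
    X=lp+.055*u-n*(.0065+sup);P.append(np.r_[X,.222])
for A,B in zip(P,P[1:]): print(np.round(B,3),np.round(M.T@(B-A)*100,2))
E
```

```text
[ 0.45  -0.13   0.273] [-1.46  6.05  0.  ]
[ 0.468 -0.145  0.222] [-2.24 -0.67  5.07]
[ 0.475 -0.16   0.222] [-1.22 -1.12  0.  ]
[ 0.473 -0.166  0.222] [-0.1  -0.61  0.  ]
[ 0.472 -0.173  0.222] [-0.2 -0.7  0. ]
[ 0.473 -0.181  0.222] [-0.31 -0.69  0.  ]
[ 0.474 -0.189  0.222] [-0.41 -0.66  0.  ]
[ 0.476 -0.196  0.222] [-0.51 -0.61  0.  ]
[ 0.48  -0.204  0.222] [-0.61 -0.54  0.  ]
[ 0.484 -0.21   0.222] [-0.69 -0.46  0.  ]
[ 0.49  -0.217  0.222] [-0.77 -0.36  0.  ]
[ 0.496 -0.222  0.222] [-0.74 -0.24  0.  ]
[ 0.5   -0.226  0.222] [-0.52 -0.18  0.  ]
[ 0.504 -0.229  0.222] [-0.56 -0.13  0.  ]
[ 0.509 -0.232  0.222] [-0.59 -0.07  0.  ]
[ 0.515 -0.234  0.222] [-0.62 -0.    0.  ]
[ 0.516 -0.235  0.222] [-0.06  0.    0.  ]
```

>>> jog_arm([
  [-0.5,2,0],
  [-0.5,2,0],
  [-0.5,2,0],
  [-1.1,-0.3,0],
  [-1.1,-0.3,0],
  [0,0,2.5],
  [0,0,2.5],
  [0,0,0],
], jaw=[255,255,255,255,255,255,255,255], spin=[0,0,0,0,0,0,0,0])

```text
time_s: 9.42
eef_pos: [0.4661, -0.1433, 0.2189]
eef_rot: [[-0.92, 0.391, -0.008], [0.391, 0.92, 0.004], [0.009, 0.001, -1.0]]
wrist_force: [-0.3, 1.0, -1.0]
gripper_width: 0.002
grasp_force: 0.0
```

>>> jog_arm([
  [0,0,0],
], jaw=[255], spin=[0])

```text
time_s: 9.5
eef_pos: [0.4677, -0.1444, 0.2225]
eef_rot: [[-0.92, 0.391, -0.002], [0.391, 0.92, 0.001], [0.003, 0.0, -1.0]]
wrist_force: [0.2, -0.4, 0.9]
gripper_width: 0.002
grasp_force: 0.0
```

>>> jog_arm([
  [-0.6,-0.56,0],
  [-0.6,-0.56,0],
  [-0.1,-0.61,0],
  [-0.2,-0.7,0],
  [-0.31,-0.69,0],
  [-0.41,-0.66,0],
  [-0.51,-0.61,0],
  [-0.61,-0.54,0],
  [-0.69,-0.46,0],
  [-0.77,-0.36,0],
  [-0.74,-0.24,0],
  [0,0,0],
], jaw=[255,255,255,255,255,255,255,255,255,255,255,255], spin=[0,0,0,0,0,0,0,0,0,0,0,0])

```text
time_s: 10.5
eef_pos: [0.4967, -0.2238, 0.2227]
eef_rot: [[-0.919, 0.393, 0.0], [0.393, 0.919, -0.001], [-0.001, -0.0, -1.0]]
wrist_force: [-0.5, -0.1, -0.4]
gripper_width: -0.001
grasp_force: 0.0
```

>>> jog_arm([
  [-0.52,-0.18,0],
  [-0.56,-0.13,0],
  [-0.59,-0.07,0],
  [-0.4,0,0],
  [0,0,0],
], jaw=[255,255,255,255,255], spin=[0,0,0,0,0])

```text
time_s: 10.92
eef_pos: [0.514, -0.2347, 0.2229]
eef_rot: [[-0.92, 0.393, 0.001], [0.393, 0.92, -0.0], [-0.001, -0.0, -1.0]]
wrist_force: [0.2, 0.5, -1.1]
gripper_width: -0.001
grasp_force: 0.0
```

>>> jog_arm([
  [-0.2,0.05,0],
  [0,0,0],
], jaw=[255,255], spin=[0,0])

```text
time_s: 11.08
eef_pos: [0.5154, -0.2347, 0.223]
eef_rot: [[-0.92, 0.393, 0.0], [0.393, 0.92, -0.0], [-0.0, -0.0, -1.0]]
wrist_force: [-0.2, -0.9, 0.6]
gripper_width: -0.002
grasp_force: 0.1
```

>>> jog_arm([
  [-0.2,0,0],
  [0,0,0],
], jaw=[255,255], spin=[0,0])

```text
time_s: 11.25
eef_pos: [0.5172, -0.2353, 0.223]
eef_rot: [[-0.92, 0.393, 0.0], [0.393, 0.92, 0.0], [-0.0, 0.0, -1.0]]
wrist_force: [-0.1, 0.6, 0.4]
gripper_width: 0.002
grasp_force: 0.2
```

>>> jog_arm([
  [-0.18,0.08,0],
  [0,0,0],
], jaw=[255,255], spin=[0,0])

```text
time_s: 11.42
eef_pos: [0.5192, -0.2354, 0.223]
eef_rot: [[-0.92, 0.393, 0.0], [0.393, 0.92, -0.0], [-0.0, 0.0, -1.0]]
wrist_force: [-0.3, 1.8, 0.3]
gripper_width: -0.001
grasp_force: 0.2
```

>>> jog_arm([
  [-0.18,0.08,0],
  [0,0,0],
], jaw=[255,255], spin=[0,0])

```text
time_s: 11.58
eef_pos: [0.5199, -0.2353, 0.223]
eef_rot: [[-0.92, 0.393, -0.003], [0.393, 0.92, 0.0], [0.003, -0.001, -1.0]]
wrist_force: [-5.4, -0.3, 1.4]
gripper_width: -0.002
grasp_force: 3.0
```

>>> jog_arm([
  [-0.14,0.06,0],
  [0,0,0],
], jaw=[255,255], spin=[0,0])

```text
time_s: 11.75
eef_pos: [0.5201, -0.2353, 0.2229]
eef_rot: [[-0.92, 0.393, -0.006], [0.393, 0.92, 0.001], [0.006, -0.002, -1.0]]
wrist_force: [-10.7, 0.4, 4.7]
gripper_width: -0.002
grasp_force: 5.6
```

>>> jog_arm([
  [1,-0.4,0],
  [2.3,-1,0],
  [2.3,-1,0],
  [0,0,-3],
  [0,0,-3],
  [-0.8,-2.7,0],
  [-0.8,-2.7,0],
  [-0.8,-2.7,0],
  [0,0,0],
  [0,0,0],
], jaw=[255,255,255,255,255,255,255,255,255,255], spin=[0,0,0,0,0,0,0,0,0,0])

```text
time_s: 12.58
eef_pos: [0.4516, -0.3204, 0.2827]
eef_rot: [[-0.919, 0.395, 0.0], [0.395, 0.919, 0.0], [-0.0, 0.0, -1.0]]
wrist_force: [0.4, 0.2, 0.3]
gripper_width: 0.004
grasp_force: 0.0
```

```bash
python3 - <<'E'
from h import *
p=snapshot('top');q=snapshot('side')
A=cv2.resize(p['color'][150:250,140:300,::-1],None,fx=5,fy=5,interpolation=cv2.INTER_CUBIC)
B=cv2.resize(q['color'][125:310,210:320,::-1],(345,580),interpolation=cv2.INTER_CUBIC)
cv2.imwrite('pics/c6.png',A);cv2.imwrite('pics/c7.png',B)
E
```

```text
(no output)
```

View pics/c6.png

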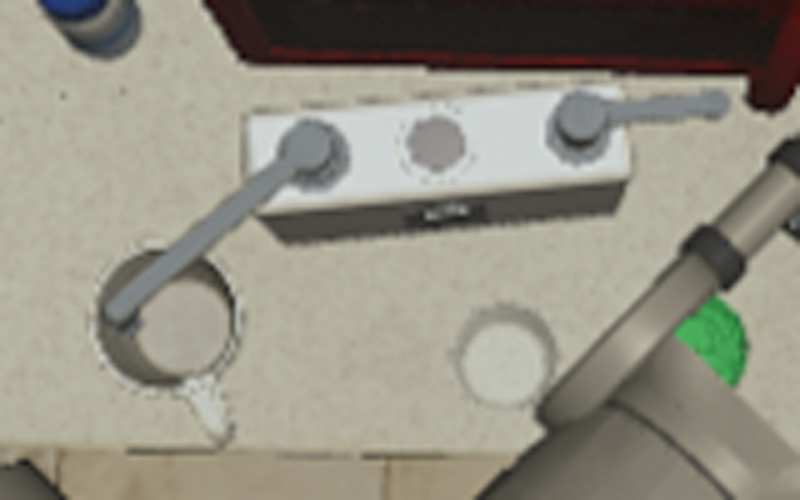

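View pics/c7.png

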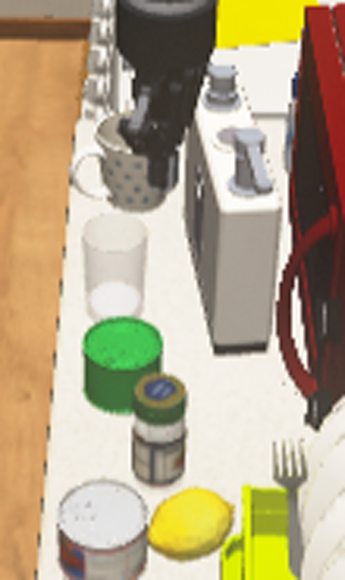

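The last pictures show the lever at its stop: hub at (582,115), knob at (715,102), along the box's right. The spout still points over the mug, with its tube end at (115,308). Nothing else has moved, and the gripper hovers clear.

```bash
python3 -c "
from rig import r
print(r.sign_off())"
```

```text
the job is handed in; nothing more can be done
None
```

I handed the job in with the spout outlet over the mug (by my measurements about 11 mm off its centre, most of that because the spout is longer than the distance to the mug), then the tap lever pushed to its stop. The mug, glass, spice jar and tin were untouched, and the arm finished clear at about 13 s.

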